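# Lock the bayonet lid on the storage canister

## Robot

A 7-joint arm with a two-finger parallel gripper is mounted at the origin on a cart in front of the work surface, level with it; the furniture and walls round the work are solid. World frame = base frame: x ahead of the robot, y to its left, z up, the work surface at z = 0. Lengths are in m, angles in rad, forces in N, time in s.
With the tool pointing down it reaches from about 0.425 to 0.925 m from the base axis. Payload 6.8 kg.
Tool frame: the origin (TCP) lies at the very end of the fingers, on their centre line; the grasp point (between the pads) lies 19 mm behind it; z points along the fingers, y is the line along which they close (so a half turn about z gives the same grasp; the last joint's range is limited). The gripper opens to 85 mm and grips with 20 to 120 N. Pads are 22 mm wide; open, the fingers measure 114 mm over their backs; the gripper's body (76 mm by 85 mm) begins 54 mm behind the grasp point. The pads swing forward as they close: fully open they stand 13 mm farther back than shut.
Start: joints at [1.191, 0.477, 0.022, 1.555, -0.011, 1.109, -0.083], TCP at [0.181, -0.65, 0.231] pointing down, gripper open.
Joint ranges: [-2.96, 2.96], [-0.34, 2.1], [-1.41, 1.46], [0.24, 2.44], [-1.37, 4.51], [0.17, 1.92], [-2.96, 2.96]. Speed limits (rad/s): [2.39, 2.39, 3.14, 3.14, 3.14, 3.14, 3.14].

## Interface

Orientations are given as a rotation vector (axis times angle).
In Python, from bench import r gives the robot as it stands.
- The arm moves only by the shell command python3 -m jog 'ROWS' [FORCE]. ROWS is JSON, a list of rows, each an object of numbers: "fingers": the finger opening in m, from 0 to 0.0854; "x", "y", "z": the shift along the tool's x, y, z in m; "rx", "ry", "rz": the turn, a rotation vector about the tool's x, y, z in degrees. In form: [{"fingers": .., "x": .., "y": .., "z": .., "rx": .., "ry": .., "rz": ..}, ...]. A call has 1 to 8 rows; each row shifts and turns the commanded pose from where the row before left it, along the tool's axes as they then stand; what a row does not reach is not made up. A row lasts 1/8 s, in which the tool goes at most 62.5 mm and 10.7 degrees, less where a joint would pass 70% of its speed; a pose out of reach is approached as far as the arm can. A call is refused whole if a number of a shift passes 0.0625 or a number of a turn 10.7, either way. A call with a gripper value outside its range is refused whole. The fingers move at their own pace and stop on an object; FORCE is the grip in N (left out, the last holds). Time passes only in rows, so rows that do not move let the fingers close. It gives the time, the measured TCP pose, the force, the opening and the grip force at its end, in the units of the state.
- r.get_obs(): the state, without advancing time (a new reading comes with each control period).
- r.grab_frame(name): name is "side" or "top" or "wrist"; returns (picture, depth): 384x512x3 uint8, red, green, blue; 384x512 float32, m along the optical axis (not along the pixel's ray), 0 where there is no reading.
- r.get_calibration(name): a dict with "mtx" (3x3 intrinsics, pixels), "dist" ([k1, k2, p1, p2, k3] as OpenCV has them; the pictures are not rectified), "extrinsics" (4x4, takes a point from camera to world coordinates). Camera axes: x right, y down, z forward; pixel columns grow to the right and rows downward; lengths in m; the calibration is good to about 2 mm. A picture is of the moment at which its call begins: read the wrist's pose just before it. get_calibration takes no time and is no camera call; for the wrist camera it gives the pose at the moment of the call.
- r.hand_in(): hands the job in; it is judged then, once.
Trained networks look in the newest picture that a camera, given by its name, has taken for a name from the list of things; names that differ only in an ending like _2 or _b are one class to them, and where a whole thing is asked for, a point or a joint stands for the part that bears it (a point fixed in the world has none). Each returns a list of dicts, best first, with "score" (0 to 1); they miss things now and then, are a little off and sometimes report something else, mostly with a low value. They report only what shows in the picture. A call takes as long as a camera call.
- r.search_frame(target, camera): "xyz" ([x, y, z] in m, in world coordinates, good to about 4 mm: the middle of the surface that is visible of it).
- r.landmark_of(target, camera): "xyz" ([x, y, z] in m, in world coordinates, good to about 4 mm: a listed point, or the origin of a listed thing).
The state is a dict: "clock": time; "joints": joint angles; "qvel": joint speeds; "tau": joint torques, N m; "tcp_pos": TCP position; "orientation": TCP orientation; "contact_force": force on the tool from outside, world axes, zero at the start; "moment": the same for the moment, N m; "grip_width": finger opening in m; "gripper_force": force on a finger pad.
Only numpy, scipy, OpenCV 4.12 (cv2) and the standard library are available. Lean on these libraries where they do the work, as an engineer would, in place of code of your own. Each camera call takes 0.05 s, during which the arm holds its last target. There are 200 camera calls.

## Task

Pick up the loose metal lid by its black grip bar, set it on the neck of the steel canister and feel for the angle at which its three lugs drop into the notches. Then push it down against the spring, twist it clockwise (seen from above) about a quarter turn up to the stop and let it spring up into its locked position. Do not force it (keep well under 45 N on the canister), and leave the tape roll, calculator, marker and tins around it where they are.

Things in the scene. Friction and masses are not known exactly. Their poses are not given: they have to be found in the camera images.
- canister: Steel canister 94 mm across, bolted to the table on a round foot 124 mm across; it does not move. Origin: on its axis at its underside (table height); z up, +x away from the small paper label on its side. On top sits an aluminium neck ring, 85 mm across.
- neck_mouth (a point): On the canister's axis at the neck ring's top face, 130 mm up; axes as the canister's. 55 mm bore, three notches 120 degrees apart, 16 mm wide at the bore, reaching 36.5 mm from the axis. One notch lies near the canister's +x, but the ring is clamped turned from there by an unreported angle of up to 25 degrees either way: see it or feel it. The entry play of a lug is about 4 degrees either way.
- neck_track (a point): On the axis, 6 mm below the neck's top: underside of the notched plate. Lugs pushed below it turn clockwise (seen from above) to a stop, met about 80 degrees past the notch's centre, where pockets 2.5 mm deep in the underside take them; at each notch a wall bars turning the other way.
- seal_top (a point): On the axis, 118 mm above the canister's underside: top of the rubber seal plate (44 mm across) on a spring in the bore, as it stands without the lid (the point does not move with it). It meets the lid's underside here, pushes up with 4 N and 0.7 N more per mm pushed down; 12 mm or more of travel.
- lid: Loose aluminium lid, 0.13 to 0.21 kg, standing upright on the table, 61 mm tall. Origin: centre of its underside; z up. A tapered nose and plug 52 mm across, 22 mm high; above it a flange 85 mm across (22 to 28 mm up); on top a black grip bar 60 mm long along x, 12 mm wide along y, from 28 to 61 mm up.
- lid_lugs (a point): On the lid's axis, 7 mm above its underside, level with the undersides of its three lugs (11 mm wide, 6 mm tall, reaching 33.5 mm from the axis, at 0, +120 and -120 degrees from the lid's +x). Height above neck_mouth: 0 riding on the ring, -5 mm dropped in the notches on the seal plate, -12 mm or less to turn under the plate (flange stops it at -15), -9.5 mm locked and let go.
- packing_tape: Bystander: roll of brown tape lying flat, 116 mm across, 48 mm tall; origin at the centre of its underside.
- calculator: Bystander: dark pocket calculator, 114x68x15 mm, lying flat; origin at the centre of its underside.
- tin: Bystander: food tin with a white plastic cap, 78 mm across, 112 mm tall; origin at the centre of its underside.
- marker: Bystander: white and red felt marker, 134 mm long, 17 mm thick, lying down; origin at the middle of its underside.

How it is judged:
On the way, in this order (a step that is already met when the one before it is completed fails the run):
1. the lid is lifted off the table (height (world z) of lid above 0.03 m), for 0.1 s.
2. the lugs have dropped into the neck ring's notches (horizontal distance between lid and canister below 0.004 m and z of lid in the frame of canister below 0.12 m), for 0.05 s.
3. the lid is pushed down against the spring, far enough for the lugs to pass under the plate (z of lid in the frame of canister below 0.1118 m), for 0.1 s.
At the end, for the whole second after the job is handed in: The lid is let go and at rest on the canister, upright within 3 degrees and on its axis within 4 mm, its lugs sprung up into the pockets: its underside 112.2 to 114.8 mm above the canister's underside (horizontal distance between lid and canister below 0.004 m and z of lid in the frame of canister between 0.1122 and 0.1148 m and angle between lid's own z axis and vertical below 0.05 rad and linear speed of lid below 0.01 m/s); the robot touches nothing.
It fails at once if the lid is pressed or twisted against the canister with more than 45 N (contact force between lid and canister above 45 N).
It fails at once if the packing tape is moved more than 30 mm (distance of packing_tape from where it was at the start of the episode above 0.03 m).
It fails at once if the calculator is moved more than 30 mm (distance of calculator from where it was at the start of the episode above 0.03 m).
It fails at once if the tin is moved more than 30 mm (distance of tin from where it was at the start of the episode above 0.03 m).
It fails at once if the marker is moved more than 30 mm (distance of marker from where it was at the start of the episode above 0.03 m).
It also fails if it takes over 72 s, if anything falls off the work surface, if the arm or the gripper's body presses on something with over 40 N, if the wrist force passes 120 N, or if a joint passes its speed limit or range.

## Working session

There is one attempt and no reset: what is moved stays moved. The work goes in short steps, Python scripts to look and compute and a shell command to move; the robot and the scene stay as the last step left them, time stands still between calls to the robot, and variables do not carry over. Pictures are saved under pics/ and viewed, at most 10 in all, crops included, and the job is handed in when it is done.

```bash
ls; mkdir -p pics
python3 - <<'E'
from bench import r
import cv2,numpy as np
o=r.get_obs(); print({k:np.round(v,3).tolist() for k,v in o.items()})
ims=[]
for c in ["top","side"]:
    p,d=r.grab_frame(c); ims.append(p)
    for t in ["canister","neck_mouth","lid","lid_lugs","packing_tape","calculator","tin","marker"]:
        for q in r.landmark_of(t,c)[:2]: print(c,t,np.round(q["xyz"],3).tolist(),round(q["score"],2))
    k=r.get_calibration(c); print(c,np.round(k["extrinsics"],3).tolist(),np.round(k["mtx"],1).tolist())
    cv2.imwrite(f"pics/{c}.png",p[:,:,::-1])
E
```

```text
pics
{'clock': 0.0, 'joints': [1.191, 0.478, 0.022, 1.556, -0.012, 1.109, -0.083], 'qvel': [0.001, -0.0, 0.001, 0.0, 0.0, 0.001, 0.0], 'tau': [0.0, -59.644, 1.608, -28.119, 0.012, 0.009, 0.0], 'tcp_pos': [0.181, -0.65, 0.23], 'orientation': [-3.111, -0.425, 0.001], 'contact_force': [-0.924, 1.358, -0.202], 'moment': [0.083, 0.002, -0.021], 'gripper_force': 0.0, 'grip_width': 0.086}
top canister [0.568, 0.035, -0.001] 0.56
top neck_mouth [0.568, 0.029, 0.133] 0.76
top neck_mouth [0.568, 0.035, -0.003] 0.27
top lid [0.487, -0.285, 0.001] 0.77
top lid_lugs [0.484, -0.282, 0.002] 0.95
top calculator [0.698, -0.316, -0.0] 0.63
top tin [0.486, -0.288, 0.0] 0.68
top tin [0.584, 0.337, -0.004] 0.56
top [[-0.007, -0.981, 0.196, 0.39], [-1.0, 0.002, -0.025, 0.007], [0.024, -0.196, -0.98, 1.107], [0.0, 0.0, 0.0, 1.0]] [[375.1, 0.0, 258.8], [0.0, 375.1, 193.9], [0.0, 0.0, 1.0]]
side canister [0.568, 0.032, -0.001] 0.79
side neck_mouth [0.57, 0.036, 0.127] 0.74
side lid [0.482, -0.284, -0.002] 0.76
side lid_lugs [0.566, 0.036, 0.124] 0.66
side lid_lugs [0.486, -0.287, 0.008] 0.56
side packing_tape [0.706, 0.026, 0.0] 0.74
side calculator [0.567, 0.03, 0.003] 0.62
side tin [0.584, 0.334, 0.0] 0.91
side tin [0.705, 0.026, -0.001] 0.45
side marker [0.641, -0.115, 0.003] 0.78
side [[0.992, -0.058, 0.114, 0.449], [-0.128, -0.386, 0.914, -0.997], [-0.009, -0.921, -0.39, 0.522], [0.0, 0.0, 0.0, 1.0]] [[397.4, 0.0, 256.0], [0.0, 397.4, 197.8], [0.0, 0.0, 1.0]]
```

Run:
```python
import cv2
a=cv2.imread("pics/top.png");b=cv2.imread("pics/side.png")
cv2.imwrite("pics/t2.png",cv2.resize(a,(800,600),interpolation=cv2.INTER_CUBIC))
```

```text
(no output)
```

View pics/t2.png

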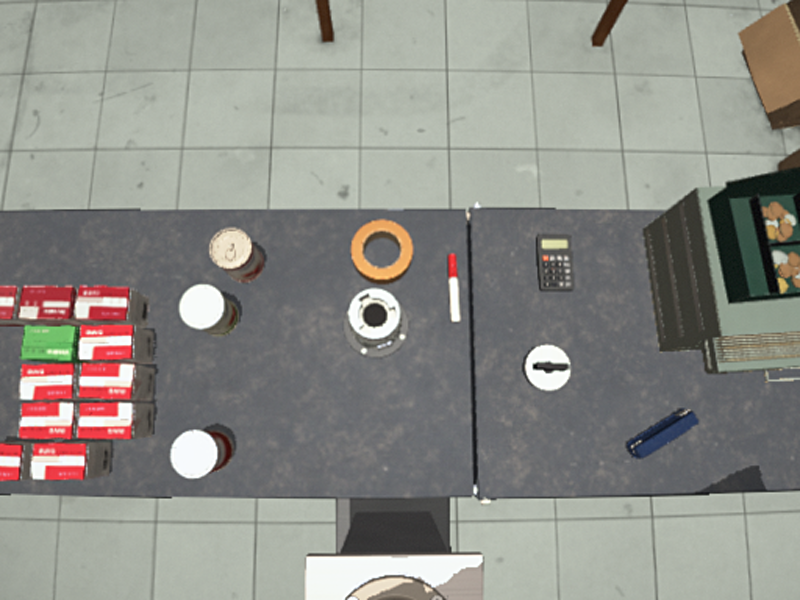

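View pics/side.png

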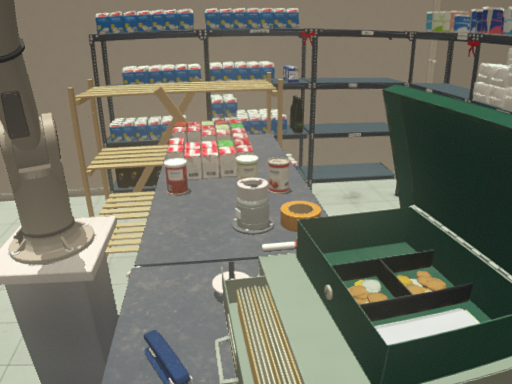

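```bash
cat > h.py <<'E'
from bench import r
import cv2,numpy as np
from scipy.spatial.transform import Rotation as R
np.set_printoptions(precision=4,suppress=True)
def tool():
    o=r.get_obs(); T=np.eye(4); T[:3,:3]=R.from_rotvec(o["orientation"]).as_matrix(); T[:3,3]=o["tcp_pos"]; return T
def yaw(): 
    T=tool(); return np.degrees(np.arctan2(T[1,0],T[0,0]))
def cloud(c):
    k=r.get_calibration(c); p,d=r.grab_frame(c); v,u=np.indices(d.shape)
    n=cv2.undistortPoints(np.stack([u.ravel(),v.ravel()],1).astype(np.float64)[:,None],k["mtx"],k["dist"])[:,0]
    z=d.ravel(); P=np.c_[n*z[:,None],z]; E=np.array(k["extrinsics"])
    W=P@E[:3,:3].T+E[:3,3]; W[z==0]=np.nan
    return p,W.reshape(d.shape+(3,))
E
python3 - <<'E'
from h import *
k=r.get_calibration("wrist"); print(np.linalg.inv(tool())@np.array(k["extrinsics"])); print(k["mtx"],yaw())
p,W=cloud("top"); 
z=W[...,2]
m=(z>0.04)&(np.abs(W[...,0]-.485)<.06)&(np.abs(W[...,1]+.285)<.06)
Q=W[m]; print(len(Q),Q.mean(0),Q[:,2].max()); w,V=np.linalg.eigh(np.cov(Q[:,:2].T)); print(V[:,1],np.sqrt(w))
m=(z>0.125)&(z<.14)&(np.hypot(W[...,0]-.568,W[...,1]-.033)<.06); Q=W[m]; print("ring",len(Q),Q.min(0),Q.max(0),(Q.min(0)+Q.max(0))/2)
m=(z>0.03)&(W[...,1]<-.35)&(W[...,0]>.1)&(W[...,0]<1); Q=W[m]; print("case",Q.min(0),Q.max(0))
for x in np.arange(.2,.9,.1):
    q=Q[(Q[:,0]>x)&(Q[:,0]<x+.1)]; print(round(x,1),len(q) and (q[:,1].max(),q[:,2].max()))
E
```

```text
[[-0.0001 -0.9558 -0.2942  0.0735]
 [ 1.     -0.0002  0.0004 -0.0009]
 [-0.0004 -0.2942  0.9558 -0.1434]
 [ 0.      0.      0.      1.    ]]
[[266.9992   0.     258.1977]
 [  0.     266.9992 190.1873]
 [  0.       0.       1.    ]] 15.572776995378199
106 [ 0.4845 -0.2847  0.0591] 0.06640960056330614
[0.059  0.9983] [0.0038 0.018 ]
ring 399 [ 0.5288 -0.0056  0.1253] [0.6127 0.0765 0.1348] [0.5707 0.0355 0.13  ]
case [ 0.3171 -0.6946  0.03  ] [ 0.7644 -0.4341  0.4486]
0.2 0
0.3 (np.float64(-0.43411933455044516), np.float64(0.054382698708631994))
0.4 (np.float64(-0.514289620710642), np.float64(0.22119700253336538))
0.5 (np.float64(-0.505703151643254), np.float64(0.29043842985022905))
0.6 (np.float64(-0.49928920980167846), np.float64(0.448590778039755))
0.7 (np.float64(-0.496812237536461), np.float64(0.44210939812562255))
0.8 0
```

```bash
python3 -m jog '[{"rz":7.8},{"rz":7.8},{"x":0.03,"y":-0.058,"z":-0.012},{"x":0.03,"y":-0.058,"z":-0.012},{"x":0.03,"y":-0.058,"z":-0.012},{"x":0.03,"y":-0.058,"z":-0.012},{"x":0.03,"y":-0.058,"z":-0.012},{"x":0.03,"y":-0.058,"z":-0.01}]'
python3 -m jog '[{"x":0.03,"y":-0.056},{"x":0.03,"y":-0.056},{"x":0.03,"y":-0.056},{"x":0.03,"y":-0.056},{"x":0.03,"y":-0.056},{"x":0.03,"y":-0.056},{},{}]'
python3 - <<'E'
from h import *
print(tool()[:3,3],yaw(),r.get_obs()["joints"])
p,W=cloud("wrist")
for t in ["neck_mouth","canister"]: print(t,r.landmark_of(t,"wrist")[:2])
np.save("neckW.npy",W); cv2.imwrite("pics/w1.png",cv2.resize(p[:,:,::-1],(800,600),interpolation=cv2.INTER_CUBIC)); cv2.imwrite("pics/w1raw.png",p[:,:,::-1])
E
```

```text
[ 0.1812 -0.6503  0.2313] 15.572005654744967 [ 1.1909  0.477   0.0224  1.5554 -0.0115  1.1093 -0.0831]
neck_mouth []
canister []validation failed for argument at $[0]...
validation failed for argument at $[0]...
```

View pics/w1.png

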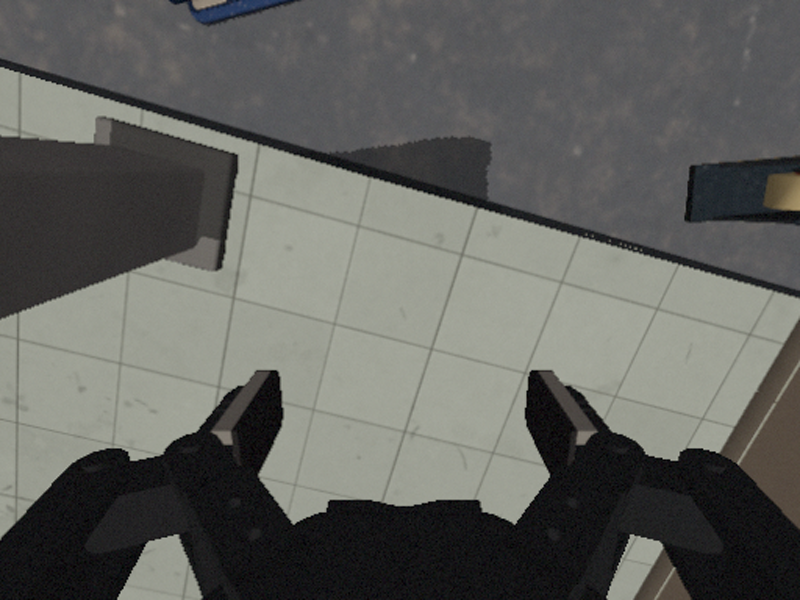

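The move was refused because every row must carry all seven keys, so the picture shows only the floor, the table edge and the fingers at the start pose. I'll send it again in full.

```bash
python3 -m jog '[{"fingers":0.085,"x":0,"y":0,"z":0,"rx":0,"ry":0,"rz":7.8},{"fingers":0.085,"x":0,"y":0,"z":0,"rx":0,"ry":0,"rz":7.8},{"fingers":0.085,"x":0.03,"y":-0.058,"z":-0.012,"rx":0,"ry":0,"rz":0},{"fingers":0.085,"x":0.03,"y":-0.058,"z":-0.012,"rx":0,"ry":0,"rz":0},{"fingers":0.085,"x":0.03,"y":-0.058,"z":-0.012,"rx":0,"ry":0,"rz":0},{"fingers":0.085,"x":0.03,"y":-0.058,"z":-0.012,"rx":0,"ry":0,"rz":0},{"fingers":0.085,"x":0.03,"y":-0.058,"z":-0.012,"rx":0,"ry":0,"rz":0},{"fingers":0.085,"x":0.03,"y":-0.058,"z":-0.01,"rx":0,"ry":0,"rz":0}]' && python3 -m jog '[{"fingers":0.085,"x":0.03,"y":-0.056,"z":0,"rx":0,"ry":0,"rz":0},{"fingers":0.085,"x":0.03,"y":-0.056,"z":0,"rx":0,"ry":0,"rz":0},{"fingers":0.085,"x":0.03,"y":-0.056,"z":0,"rx":0,"ry":0,"rz":0},{"fingers":0.085,"x":0.03,"y":-0.056,"z":0,"rx":0,"ry":0,"rz":0},{"fingers":0.085,"x":0.03,"y":-0.056,"z":0,"rx":0,"ry":0,"rz":0},{"fingers":0.085,"x":0.03,"y":-0.056,"z":0,"rx":0,"ry":0,"rz":0},{"fingers":0.085,"x":0,"y":0,"z":0,"rx":0,"ry":0,"rz":0},{"fingers":0.085,"x":0,"y":0,"z":0,"rx":0,"ry":0,"rz":0}]'
python3 - <<'E'
from h import *
print(tool()[:3,3],yaw(),r.get_obs()["joints"])
p,W=cloud("wrist")
for t in ["neck_mouth","canister"]: print(t,r.landmark_of(t,"wrist")[:2])
np.save("neckW.npy",W); cv2.imwrite("pics/w2.png",cv2.resize(p[:,:,::-1],(800,600),interpolation=cv2.INTER_CUBIC)); cv2.imwrite("pics/w2raw.png",p[:,:,::-1])
E
```

```text
clock: 2.1
tcp_pos: [0.3518, -0.3207, 0.2981]
orientation: [3.141, -0.001, 0.002]
contact_force: [0.4, 0.3, -0.5]
grip_width: 0.0849
gripper_force: 0.0
clock: 3.1
tcp_pos: [0.528, 0.0075, 0.297]
orientation: [3.141, -0.001, -0.001]
contact_force: [-0.2, -0.9, -0.3]
grip_width: 0.085
gripper_force: 0.0
[0.528  0.0075 0.297 ] -0.025069693145093806 [ 0.2352  0.2057 -0.4255  1.8001  0.0927  1.1559 -1.7911]
neck_mouth [{'xyz': [0.5688, 0.0341, 0.1278], 'score': 0.87}]
canister [{'xyz': [0.5687, 0.0375, -0.0009], 'score': 0.96}]
```

View pics/w2.png

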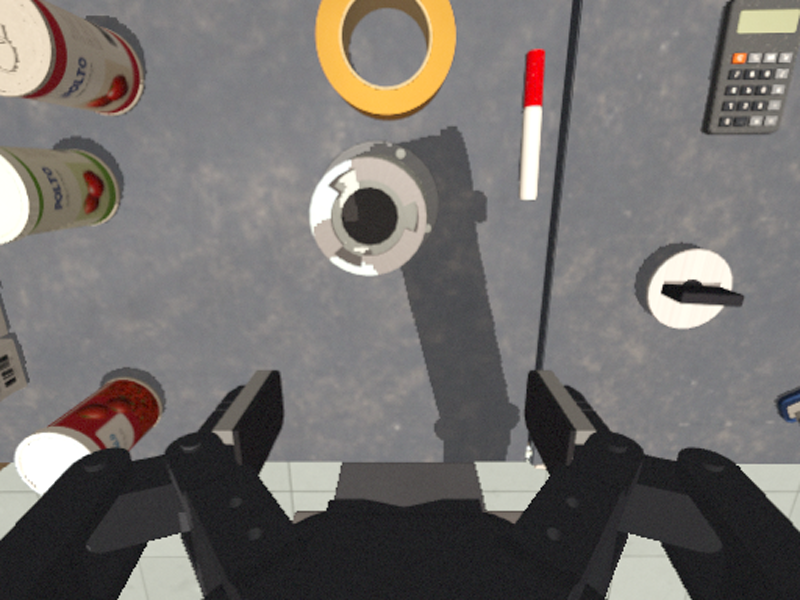

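The picture shows the neck at (369,216), with notches at about (345,180), (350,257) and (412,215). The lid is at (692,290) with its bar running left to right. I'll take a closer look at the neck.

```bash
python3 -m jog '[{"fingers":0.085,"x":0.015,"y":-0.028,"z":0.03,"rx":0,"ry":0,"rz":0},{"fingers":0.085,"x":0,"y":0,"z":0.03,"rx":0,"ry":0,"rz":0},{"fingers":0.085,"x":0,"y":0,"z":0,"rx":0,"ry":0,"rz":0},{"fingers":0.085,"x":0,"y":0,"z":0,"rx":0,"ry":0,"rz":0}]'
cat >> h.py <<'E'
def ortho(cam,c,z,half=.055,s=5000):
    k=r.get_calibration(cam); p,d=r.grab_frame(cam); E=np.linalg.inv(k["extrinsics"]); n=int(2*half*s)
    j,i=np.meshgrid(np.arange(n),np.arange(n)) # row down = -x, col right = -y
    P=np.stack([c[0]+half-i/s,c[1]+half-j/s,np.full(i.shape,z)],-1).reshape(-1,3)
    q,_=cv2.projectPoints(P,cv2.Rodrigues(E[:3,:3])[0],E[:3,3],k["mtx"],np.array(k["dist"]))
    m=q.reshape(n,n,2).astype(np.float32); return cv2.remap(p,m[...,0],m[...,1],cv2.INTER_CUBIC)
E
python3 - <<'E'
from h import *
print(tool()[:3,3])
im=ortho("wrist",(.5695,.035),.130); print(r.landmark_of("neck_mouth","wrist"))
p,W=cloud("wrist"); z=W[...,2]
m=(z>.123)&(z<.137)&(np.hypot(W[...,0]-.5695,W[...,1]-.035)<.055); Q=W[m]
h=cv2.convexHull((Q[:,:2]*1000).astype(np.float32)); print(len(Q),cv2.minEnclosingCircle(h),np.median(Q[:,2]))
cv2.imwrite("pics/neck.png",im[:,:,::-1])
E
```

```text
clock: 3.75
tcp_pos: [0.5437, 0.035, 0.2384]
orientation: [3.141, -0.004, 0.002]
contact_force: [0.9, -0.3, 0.7]
grip_width: 0.0849
gripper_force: 0.0
[0.5437 0.035  0.2384]
[{'xyz': [0.5682, 0.0306, 0.1253], 'score': 0.63}, {'xyz': [0.5661, 0.0352, 0.1285], 'score': 0.58}]
3162 ((566.2948608398438, 34.049739837646484), 42.78749465942383) 0.1308536464961945
```

View pics/neck.png

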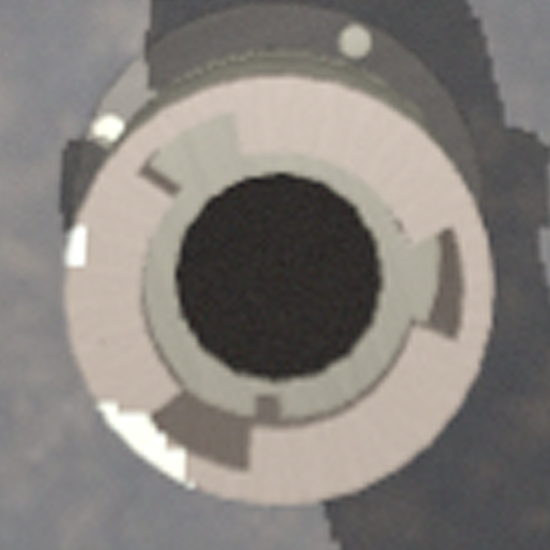

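The rectified view has the ring centre at about (278,289), which is world (0.567, 0.034). The notch centres at (185,138), (455,283) and (198,442) give angles of 32°, -88° and 152°. Next I'll look at the lid.

```bash
python3 -m jog '[{"fingers":0.085,"x":-0.018,"y":0.06,"z":0,"rx":0,"ry":0,"rz":0},{"fingers":0.085,"x":-0.018,"y":0.06,"z":0,"rx":0,"ry":0,"rz":0},{"fingers":0.085,"x":-0.018,"y":0.06,"z":0,"rx":0,"ry":0,"rz":0},{"fingers":0.085,"x":-0.018,"y":0.06,"z":0.01,"rx":0,"ry":0,"rz":0},{"fingers":0.085,"x":-0.012,"y":0.06,"z":0.02,"rx":0,"ry":0,"rz":0},{"fingers":0.085,"x":0,"y":0.02,"z":0.02,"rx":0,"ry":0,"rz":0},{"fingers":0.085,"x":0,"y":0,"z":0,"rx":0,"ry":0,"rz":0},{"fingers":0.085,"x":0,"y":0,"z":0,"rx":0,"ry":0,"rz":0}]'
python3 - <<'E'
from h import *
print(tool()[:3,3],yaw(),r.get_obs()["joints"])
p,W=cloud("wrist"); z=W[...,2]
print([r.landmark_of(t,"wrist")[:2] for t in ("lid","lid_lugs")])
near=np.hypot(W[...,0]-.485,W[...,1]+.285)<.06
Q=W[near&(z>.054)&(z<.07)]; print("bar",len(Q),cv2.minAreaRect((Q[:,:2]*1000).astype(np.float32)),np.median(Q[:,2]))
Q=W[near&(z>.022)&(z<.034)]; print("flange",cv2.minEnclosingCircle((Q[:,:2]*1000).astype(np.float32)),np.median(Q[:,2]))
im=ortho("wrist",(.485,-.285),.061)
cv2.imwrite("pics/lid.png",np.hstack([im,cv2.resize(p[100:350,100:],(0,0),fx=.6,fy=.6)[:0].reshape(0,0,3) if 0 else im[:,:0]])[:,:,::-1]); cv2.imwrite("pics/lidraw.png",p[:,:,::-1])
E
```

```text
clock: 4.9
tcp_pos: [0.4608, -0.2798, 0.1891]
orientation: [3.142, 0.002, 0.002]
contact_force: [-0.6, 0.4, 0.1]
grip_width: 0.0853
gripper_force: 0.0
[ 0.4608 -0.2798  0.1891] 0.057308723035342714 [ 0.6431  0.3151 -0.2572  1.9116  0.0981  0.9255 -1.2308]
[[{'xyz': [0.4846, -0.2855, -0.0019], 'score': 0.81}], [{'xyz': [0.4832, -0.2845, 0.0083], 'score': 0.68}]]
bar 709 ((482.5699157714844, -286.03997802734375), (59.32717514038086, 12.370162010192871), 87.27017211914062) 0.06165629583889892
flange ((482.3701477050781, -285.6217956542969), 42.49427032470703) 0.02895946527183041
```

View pics/lid.png

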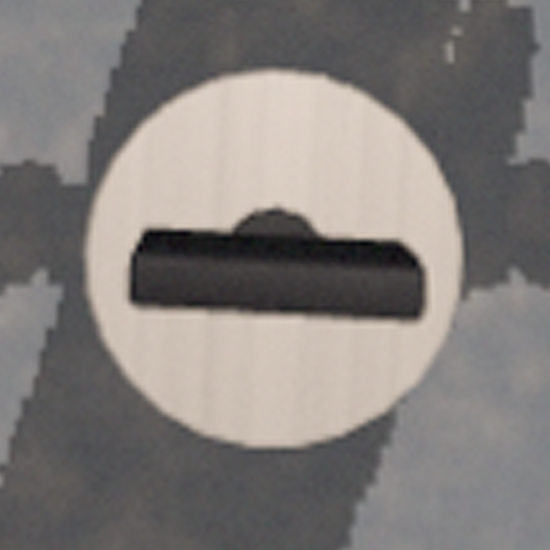

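The bar centre is at (0.4826, -0.286) with its long axis at 87.3°/-92.7°. The hub is symmetric, so +x isn't visible from above. I'll turn the tool to yaw -92.7° and line up over the bar.

```bash
python3 -m jog '[{"fingers":0.085,"x":0.022,"y":0.006,"z":0,"rx":0,"ry":0,"rz":0},{"fingers":0.085,"x":0,"y":0,"z":0,"rx":0,"ry":0,"rz":10.3},{"fingers":0.085,"x":0,"y":0,"z":0,"rx":0,"ry":0,"rz":10.3},{"fingers":0.085,"x":0,"y":0,"z":0,"rx":0,"ry":0,"rz":10.3},{"fingers":0.085,"x":0,"y":0,"z":0,"rx":0,"ry":0,"rz":10.3},{"fingers":0.085,"x":0,"y":0,"z":0,"rx":0,"ry":0,"rz":10.3},{"fingers":0.085,"x":0,"y":0,"z":0,"rx":0,"ry":0,"rz":10.3},{"fingers":0.085,"x":0,"y":0,"z":0,"rx":0,"ry":0,"rz":10.3}]' && python3 -m jog '[{"fingers":0.085,"x":0,"y":0,"z":0,"rx":0,"ry":0,"rz":10.3},{"fingers":0.085,"x":0,"y":0,"z":0,"rx":0,"ry":0,"rz":10.3},{"fingers":0.085,"x":0,"y":0,"z":0.05,"rx":0,"ry":0,"rz":0},{"fingers":0.085,"x":0,"y":0,"z":0,"rx":0,"ry":0,"rz":0},{"fingers":0.085,"x":0,"y":0,"z":0,"rx":0,"ry":0,"rz":0}]'
cat >> h.py <<'E'
def delta(t):
    T=tool(); return "tool shift",T[:3,:3].T@(np.array(t)-T[:3,3]),"yaw",yaw()
E
python3 - <<'E'
from h import *
print(delta((.4826,-.286,.034)),r.get_obs()["joints"])
p,W=cloud("wrist"); z=W[...,2]
near=np.hypot(W[...,0]-.485,W[...,1]+.285)<.06
Q=W[near&(z>.052)&(z<.07)]; print("bar",len(Q),cv2.minAreaRect((Q[:,:2]*1000).astype(np.float32)),np.median(Q[:,2]))
Q=W[near&(z>.022)&(z<.034)]; print("flange",cv2.minEnclosingCircle((Q[:,:2]*1000).astype(np.float32)),np.median(Q[:,2]))
E
```

```text
clock: 6.1
tcp_pos: [0.4823, -0.2862, 0.1885]
orientation: [-2.535, 1.855, -0.001]
contact_force: [-0.0, -0.1, 0.8]
grip_width: 0.0849
gripper_force: 0.0
clock: 6.72
tcp_pos: [0.4825, -0.2868, 0.1393]
orientation: [-2.168, 2.272, -0.001]
contact_force: [0.7, 0.5, 1.4]
grip_width: 0.0851
gripper_force: 0.0
('tool shift', array([-0.0009,  0.0001,  0.1053]), 'yaw', np.float64(-92.68291555421372)) [ 0.3816  0.3979  0.0548  1.9202 -0.0292  0.8231 -2.7365]
bar 903 ((482.41204833984375, -285.8107604980469), (59.24911117553711, 11.688092231750488), 86.91797637939453) 0.06159958694444956
flange ((482.5736389160156, -285.1600341796875), 42.462642669677734) 0.02882958431863375
```

Positive rz lowers joint 7, which is now near its limit. I'll use the half-turn grasp at yaw +87°.

```bash
python3 -m jog '[{"fingers":0.085,"x":0,"y":0,"z":0,"rx":0,"ry":0,"rz":-10.6},{"fingers":0.085,"x":0,"y":0,"z":0,"rx":0,"ry":0,"rz":-10.6},{"fingers":0.085,"x":0,"y":0,"z":0,"rx":0,"ry":0,"rz":-10.6},{"fingers":0.085,"x":0,"y":0,"z":0,"rx":0,"ry":0,"rz":-10.6},{"fingers":0.085,"x":0,"y":0,"z":0,"rx":0,"ry":0,"rz":-10.6},{"fingers":0.085,"x":0,"y":0,"z":0,"rx":0,"ry":0,"rz":-10.6},{"fingers":0.085,"x":0,"y":0,"z":0,"rx":0,"ry":0,"rz":-10.6},{"fingers":0.085,"x":0,"y":0,"z":0,"rx":0,"ry":0,"rz":-10.6}]' >/dev/null && python3 -m jog '[{"fingers":0.085,"x":0,"y":0,"z":0,"rx":0,"ry":0,"rz":-10.6},{"fingers":0.085,"x":0,"y":0,"z":0,"rx":0,"ry":0,"rz":-10.6},{"fingers":0.085,"x":0,"y":0,"z":0,"rx":0,"ry":0,"rz":-10.6},{"fingers":0.085,"x":0,"y":0,"z":0,"rx":0,"ry":0,"rz":-10.6},{"fingers":0.085,"x":0,"y":0,"z":0,"rx":0,"ry":0,"rz":-10.6},{"fingers":0.085,"x":0,"y":0,"z":0,"rx":0,"ry":0,"rz":-10.6},{"fingers":0.085,"x":0,"y":0,"z":0,"rx":0,"ry":0,"rz":-10.6},{"fingers":0.085,"x":0,"y":0,"z":0,"rx":0,"ry":0,"rz":-10.6}]' >/dev/null && python3 -m jog '[{"fingers":0.085,"x":0,"y":0,"z":0,"rx":0,"ry":0,"rz":-10.2},{"fingers":0.085,"x":0,"y":0,"z":0.04,"rx":0,"ry":0,"rz":0},{"fingers":0.085,"x":0,"y":0,"z":0,"rx":0,"ry":0,"rz":0},{"fingers":0.085,"x":0,"y":0,"z":0,"rx":0,"ry":0,"rz":0}]'
python3 - <<'E'
from h import *
print(delta((.4825,-.2858,.034)),r.get_obs()["joints"])
E
```

```text
clock: 9.28
tcp_pos: [0.4827, -0.2874, 0.0997]
orientation: [2.276, 2.162, 0.0]
contact_force: [-0.3, -0.8, 0.8]
grip_width: 0.0851
gripper_force: 0.0
('tool shift', array([ 0.0017, -0.0004,  0.0657]), 'yaw', np.float64(87.04983668655765)) [ 0.9033  0.5284 -0.616   1.91    0.4077  0.8277  0.0195]
```

Now descend, grip at 60 N and lift.

```bash
python3 -m jog '[{"fingers":0.085,"x":0.0017,"y":-0.0004,"z":0.03,"rx":0,"ry":0,"rz":0},{"fingers":0.085,"x":0,"y":0,"z":0.025,"rx":0,"ry":0,"rz":0},{"fingers":0.085,"x":0,"y":0,"z":0.0107,"rx":0,"ry":0,"rz":0},{"fingers":0.085,"x":0,"y":0,"z":0,"rx":0,"ry":0,"rz":0},{"fingers":0.04,"x":0,"y":0,"z":0,"rx":0,"ry":0,"rz":0},{"fingers":0.0,"x":0,"y":0,"z":0,"rx":0,"ry":0,"rz":0},{"fingers":0.0,"x":0,"y":0,"z":0,"rx":0,"ry":0,"rz":0},{"fingers":0.0,"x":0,"y":0,"z":0,"rx":0,"ry":0,"rz":0}]' 60 && python3 -m jog '[{"fingers":0.0,"x":0,"y":0,"z":0,"rx":0,"ry":0,"rz":0},{"fingers":0.0,"x":0,"y":0,"z":0,"rx":0,"ry":0,"rz":0},{"fingers":0.0,"x":0,"y":0,"z":0,"rx":0,"ry":0,"rz":0},{"fingers":0.0,"x":0,"y":0,"z":0,"rx":0,"ry":0,"rz":0}]'
```

```text
clock: 10.28
tcp_pos: [0.4821, -0.2853, 0.0327]
orientation: [2.277, 2.163, 0.001]
contact_force: [5.0, -0.3, -2.5]
grip_width: 0.0121
gripper_force: 8.3
clock: 10.78
tcp_pos: [0.4813, -0.2852, 0.0321]
orientation: [-2.277, -2.164, 0.0]
contact_force: [-0.3, 0.6, -0.9]
grip_width: 0.0107
gripper_force: 60.4
```

```bash
python3 -m jog '[{"fingers":0.0,"x":0,"y":0,"z":-0.02,"rx":0,"ry":0,"rz":0},{"fingers":0.0,"x":0,"y":0,"z":-0.05,"rx":0,"ry":0,"rz":0},{"fingers":0.0,"x":0,"y":0,"z":-0.06,"rx":0,"ry":0,"rz":0},{"fingers":0.0,"x":0,"y":0,"z":-0.06,"rx":0,"ry":0,"rz":0},{"fingers":0.0,"x":0,"y":0,"z":-0.06,"rx":0,"ry":0,"rz":0},{"fingers":0.0,"x":0,"y":0,"z":-0.06,"rx":0,"ry":0,"rz":0},{"fingers":0.0,"x":0,"y":0,"z":-0.06,"rx":0,"ry":0,"rz":0},{"fingers":0.0,"x":0,"y":0,"z":-0.05,"rx":0,"ry":0,"rz":0}]' && python3 -m jog '[{"fingers":0.0,"x":0,"y":0,"z":-0.03,"rx":0,"ry":0,"rz":0},{"fingers":0.0,"x":0,"y":0,"z":0,"rx":0,"ry":0,"rz":0},{"fingers":0.0,"x":0,"y":0,"z":0,"rx":0,"ry":0,"rz":0}]'
python3 - <<'E'
from h import *
T=tool(); print(T[:3,3],yaw())
k=r.get_calibration("side"); p,d=r.grab_frame("side"); print(r.landmark_of("lid","side")[:2])
E=np.linalg.inv(k["extrinsics"]); q,_=cv2.projectPoints((T[:3,3]+[0,0,-.025])[None],cv2.Rodrigues(E[:3,:3])[0],E[:3,3],k["mtx"],np.array(k["dist"]))
u,v=q.ravel().astype(int); print(u,v); c=p[max(v-45,0):v+45,max(u-60,0):u+60]
cv2.imwrite("pics/lift.png",cv2.resize(c[:,:,::-1],(0,0),fx=6,fy=6,interpolation=cv2.INTER_CUBIC))
E
```

```text
clock: 11.78
tcp_pos: [0.4812, -0.2841, 0.4564]
orientation: [2.274, 2.163, 0.001]
contact_force: [1.8, -0.3, -1.7]
grip_width: 0.0107
gripper_force: 60.2
clock: 12.15
tcp_pos: [0.4809, -0.2847, 0.4815]
orientation: [-2.276, -2.164, 0.001]
contact_force: [1.2, 0.1, -3.0]
grip_width: 0.0108
gripper_force: 60.4
[ 0.4809 -0.2847  0.4815] 87.10593723083844
[{'xyz': [0.4739, -0.2816, 0.4491], 'score': 0.59}]
221 73
```

View pics/lift.png

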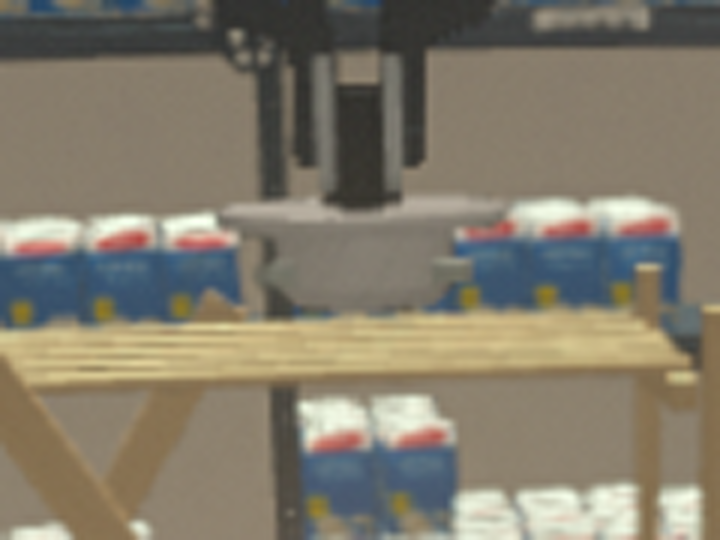

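Two lugs show, at left (275,270) and right (450,265). The right one overlaps the front of the plug and none faces the camera at the centre. So the lid's +x points away from the camera, at yaw +87° along tool x. Turning it -65° brings its lugs to 152°/32°/-88°, which matches the notches.

```bash
python3 -m jog '[{"fingers":0.0,"x":0,"y":0,"z":0.03,"rx":0,"ry":0,"rz":-9.3},{"fingers":0.0,"x":0,"y":0,"z":0.03,"rx":0,"ry":0,"rz":-9.3},{"fingers":0.0,"x":0,"y":0,"z":0.03,"rx":0,"ry":0,"rz":-9.3},{"fingers":0.0,"x":0,"y":0,"z":0.03,"rx":0,"ry":0,"rz":-9.3},{"fingers":0.0,"x":0,"y":0,"z":0.03,"rx":0,"ry":0,"rz":-9.3},{"fingers":0.0,"x":0,"y":0,"z":0.03,"rx":0,"ry":0,"rz":-9.3},{"fingers":0.0,"x":0,"y":0,"z":0.02,"rx":0,"ry":0,"rz":-9.1},{"fingers":0.0,"x":0,"y":0,"z":0,"rx":0,"ry":0,"rz":0}]'
python3 - <<'E'
from h import *
print(delta((.567,.034,.20)),r.get_obs()["joints"])
p,d=r.grab_frame("side"); k=r.get_calibration("side"); T=tool()
E=np.linalg.inv(k["extrinsics"]); q,_=cv2.projectPoints((T[:3,3]+[0,0,-.025])[None],cv2.Rodrigues(E[:3,:3])[0],E[:3,3],k["mtx"],np.array(k["dist"]))
u,v=q.ravel().astype(int); c=p[v-30:v+30,u-40:u+40]
cv2.imwrite("pics/lift2.png",cv2.resize(c[:,:,::-1],(0,0),fx=8,fy=8,interpolation=cv2.INTER_CUBIC))
E
```

```text
clock: 13.25
tcp_pos: [0.4797, -0.2848, 0.2798]
orientation: [-0.761, -3.043, -0.003]
contact_force: [-0.4, -0.4, -1.7]
grip_width: 0.011
gripper_force: 60.1
('tool shift', array([0.0727, 0.3222, 0.0804]), 'yaw', np.float64(151.903715436128)) [ 1.1277  0.3688 -0.8906  1.7329  0.3045  1.1919  1.2346]
```

View pics/lift2.png

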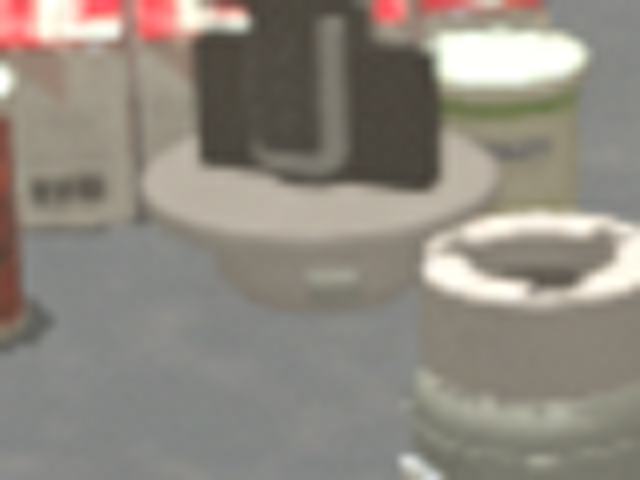

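A lug now faces the camera at (335,280), confirming the lugs sit at about -88°/32°/152°. Moving over the neck.

```bash
python3 -m jog '[{"fingers":0.0,"x":0.0121,"y":0.0537,"z":0,"rx":0,"ry":0,"rz":0},{"fingers":0.0,"x":0.0121,"y":0.0537,"z":0,"rx":0,"ry":0,"rz":0},{"fingers":0.0,"x":0.0121,"y":0.0537,"z":0,"rx":0,"ry":0,"rz":0},{"fingers":0.0,"x":0.0121,"y":0.0537,"z":0,"rx":0,"ry":0,"rz":0},{"fingers":0.0,"x":0.0121,"y":0.0537,"z":0,"rx":0,"ry":0,"rz":0},{"fingers":0.0,"x":0.0121,"y":0.0537,"z":0.03,"rx":0,"ry":0,"rz":0},{"fingers":0.0,"x":0,"y":0,"z":0.05,"rx":0,"ry":0,"rz":0},{"fingers":0.0,"x":0,"y":0,"z":0,"rx":0,"ry":0,"rz":0}]' && python3 -m jog '[{"fingers":0.0,"x":0,"y":0,"z":0,"rx":0,"ry":0,"rz":0},{"fingers":0.0,"x":0,"y":0,"z":0,"rx":0,"ry":0,"rz":0}]'
python3 - <<'E'
from h import *
print(delta((.567,.034,.16)),r.get_obs()["joints"])
p,W=cloud("wrist"); z=W[...,2]; near=np.hypot(W[...,0]-.567,W[...,1]-.034)<.05
f=W[near&(z>.189)&(z<.202)]; print("flange",len(f),len(f) and (cv2.minEnclosingCircle((f[:,:2]*1000).astype(np.float32)),np.median(f[:,2])))
p,W=cloud("side"); z=W[...,2]; near=np.hypot(W[...,0]-.567,W[...,1]-.034)<.06
for a,b in((.188,.203),(.118,.137)):
    f=W[near&(z>a)&(z<b)]; print(len(f),len(f) and (f.min(0),f.max(0)))
for t in("neck_mouth","lid_lugs"): print(r.landmark_of(t,"side")[:2])
E
```

```text
clock: 14.3
tcp_pos: [0.5667, 0.0328, 0.2001]
orientation: [-0.761, -3.042, 0.004]
contact_force: [0.3, -1.0, -2.0]
grip_width: 0.0115
gripper_force: 60.1
clock: 14.55
tcp_pos: [0.5702, 0.0326, 0.2047]
orientation: [0.764, 3.044, 0.001]
contact_force: [-0.3, -0.1, -2.0]
grip_width: 0.0112
gripper_force: 60.1
('tool shift', array([ 0.0036, -0.0003,  0.0447]), 'yaw', np.float64(151.82632566357483)) [ 0.5321  0.4859 -0.9193  1.7934  0.4369  1.0769  0.5355]
flange 6812 (((568.7520751953125, 33.261653900146484), 42.28770065307617), np.float64(0.20124168574527895))
212 (array([ 0.5265, -0.0109,  0.1883]), array([0.6089, 0.0603, 0.203 ]))
304 (array([ 0.5243, -0.013 ,  0.1181]), array([0.608 , 0.0765, 0.1314]))
[{'xyz': [0.5694, 0.033, 0.1292], 'score': 0.77}]
[{'xyz': [0.5706, 0.0324, 0.1819], 'score': 0.81}]
```

```bash
python3 -m jog '[{"fingers":0.0,"x":0.002,"y":0,"z":0.02,"rx":0,"ry":0,"rz":0},{"fingers":0.0,"x":0,"y":0,"z":0.018,"rx":0,"ry":0,"rz":0},{"fingers":0.0,"x":0,"y":0,"z":0,"rx":0,"ry":0,"rz":0},{"fingers":0.0,"x":0,"y":0,"z":0,"rx":0,"ry":0,"rz":0}]' && python3 -m jog '[{"fingers":0.0,"x":0,"y":0,"z":0.002,"rx":0,"ry":0,"rz":0},{"fingers":0.0,"x":0,"y":0,"z":0.002,"rx":0,"ry":0,"rz":0},{"fingers":0.0,"x":0,"y":0,"z":0,"rx":0,"ry":0,"rz":0}]'&& python3 -m jog '[{"fingers":0.0,"x":0,"y":0,"z":0.002,"rx":0,"ry":0,"rz":0},{"fingers":0.0,"x":0,"y":0,"z":0.001,"rx":0,"ry":0,"rz":0},{"fingers":0.0,"x":0,"y":0,"z":0,"rx":0,"ry":0,"rz":0}]'; python3 -c "
from h import *
print(r.get_obs()['moment'],yaw())"
```

```text
clock: 15.25
tcp_pos: [0.567, 0.0344, 0.1642]
orientation: [-0.76, -3.048, -0.0]
contact_force: [0.1, 1.2, -1.5]
grip_width: 0.0111
gripper_force: 60.2
clock: 15.62
tcp_pos: [0.567, 0.0341, 0.1604]
orientation: [0.761, 3.048, -0.0]
contact_force: [-0.6, -0.0, -2.5]
grip_width: 0.0109
gripper_force: 60.2
clock: 16.0
tcp_pos: [0.567, 0.0341, 0.1573]
orientation: [-0.761, -3.048, 0.0]
contact_force: [-1.0, 0.1, -2.9]
grip_width: 0.0109
gripper_force: 60.2
[-0.0375  0.0075 -0.0072] 151.97235187471833
```

```bash
for i in 1; do python3 -m jog '[{"fingers":0.0,"x":0,"y":0,"z":0.0015,"rx":0,"ry":0,"rz":0},{"fingers":0.0,"x":0,"y":0,"z":0,"rx":0,"ry":0,"rz":0}]'; python3 -m jog '[{"fingers":0.0,"x":0,"y":0,"z":0.0015,"rx":0,"ry":0,"rz":0},{"fingers":0.0,"x":0,"y":0,"z":0,"rx":0,"ry":0,"rz":0}]';python3 -m jog '[{"fingers":0.0,"x":0,"y":0,"z":0.001,"rx":0,"ry":0,"rz":0},{"fingers":0.0,"x":0,"y":0,"z":0,"rx":0,"ry":0,"rz":0}]'; done | grep -v grip
```

```text
clock: 16.25
tcp_pos: [0.5669, 0.0341, 0.1558]
orientation: [-0.761, -3.048, 0.0]
contact_force: [0.5, 0.4, -1.7]
clock: 16.5
tcp_pos: [0.5669, 0.0341, 0.1542]
orientation: [-0.761, -3.048, 0.0]
contact_force: [-0.2, -0.3, -2.3]
clock: 16.75
tcp_pos: [0.5669, 0.0341, 0.1533]
orientation: [-0.761, -3.048, 0.0]
contact_force: [-0.3, -0.5, -2.4]
```

Still no contact and already slightly below the riding height, so I'll keep going down gently.

```bash
(python3 -m jog '[{"fingers":0.0,"x":0,"y":0,"z":0.0015,"rx":0,"ry":0,"rz":0},{"fingers":0.0,"x":0,"y":0,"z":0,"rx":0,"ry":0,"rz":0}]'; python3 -m jog '[{"fingers":0.0,"x":0,"y":0,"z":0.0015,"rx":0,"ry":0,"rz":0},{"fingers":0.0,"x":0,"y":0,"z":0,"rx":0,"ry":0,"rz":0}]';python3 -m jog '[{"fingers":0.0,"x":0,"y":0,"z":0.0015,"rx":0,"ry":0,"rz":0},{"fingers":0.0,"x":0,"y":0,"z":0,"rx":0,"ry":0,"rz":0}]') | grep -v grip; python3 -c "
from h import *
print(r.get_obs()['moment'],yaw())"
```

```text
clock: 17.0
tcp_pos: [0.5669, 0.0341, 0.1517]
orientation: [-0.761, -3.048, 0.0]
contact_force: [-0.4, 0.2, -1.7]
clock: 17.25
tcp_pos: [0.5669, 0.0341, 0.1502]
orientation: [-0.761, -3.048, 0.0]
contact_force: [-0.7, -0.4, -2.3]
clock: 17.5
tcp_pos: [0.567, 0.0341, 0.1491]
orientation: [0.761, 3.048, -0.0]
contact_force: [-2.1, -0.9, 2.4]
[-0.1828  0.33   -0.0334] 151.9700590038562
```

The lugs have dropped in and the seal contact is at the expected height. Pushing down against the spring.

```bash
(python3 -m jog '[{"fingers":0.0,"x":0,"y":0,"z":0.0015,"rx":0,"ry":0,"rz":0},{"fingers":0.0,"x":0,"y":0,"z":0.001,"rx":0,"ry":0,"rz":0},{"fingers":0.0,"x":0,"y":0,"z":0,"rx":0,"ry":0,"rz":0}]'; python3 -m jog '[{"fingers":0.0,"x":0,"y":0,"z":0.0015,"rx":0,"ry":0,"rz":0},{"fingers":0.0,"x":0,"y":0,"z":0.001,"rx":0,"ry":0,"rz":0},{"fingers":0.0,"x":0,"y":0,"z":0,"rx":0,"ry":0,"rz":0}]';python3 -m jog '[{"fingers":0.0,"x":0,"y":0,"z":0.0015,"rx":0,"ry":0,"rz":0},{"fingers":0.0,"x":0,"y":0,"z":0,"rx":0,"ry":0,"rz":0}]') | grep -v grip; python3 -c "
from h import *
print(r.get_obs()['moment'],yaw())"
```

```text
clock: 17.88
tcp_pos: [0.5671, 0.0341, 0.1465]
orientation: [0.761, 3.048, 0.0]
contact_force: [-1.6, -0.7, 4.6]
clock: 18.25
tcp_pos: [0.5671, 0.0341, 0.1441]
orientation: [0.761, 3.048, -0.0]
contact_force: [-2.7, -0.9, 5.9]
clock: 18.5
tcp_pos: [0.5671, 0.0342, 0.1427]
orientation: [0.761, 3.048, -0.0]
contact_force: [-2.9, -1.1, 6.7]
[-0.2292  0.7001 -0.0325] 151.97117399252596
```

```bash
(python3 -m jog '[{"fingers":0.0,"x":0,"y":0,"z":0.0012,"rx":0,"ry":0,"rz":0},{"fingers":0.0,"x":0,"y":0,"z":0,"rx":0,"ry":0,"rz":0}]'; python3 -m jog '[{"fingers":0.0,"x":0,"y":0,"z":0,"rx":0,"ry":0,"rz":4},{"fingers":0.0,"x":0,"y":0,"z":0,"rx":0,"ry":0,"rz":4},{"fingers":0.0,"x":0,"y":0,"z":0,"rx":0,"ry":0,"rz":0}]';python3 -m jog '[{"fingers":0.0,"x":0,"y":0,"z":0,"rx":0,"ry":0,"rz":4},{"fingers":0.0,"x":0,"y":0,"z":0,"rx":0,"ry":0,"rz":4},{"fingers":0.0,"x":0,"y":0,"z":0,"rx":0,"ry":0,"rz":0}]') | grep -v grip; python3 -c "
from h import *
print(r.get_obs()['moment'],yaw())"
```

```text
clock: 18.75
tcp_pos: [0.5671, 0.0342, 0.1416]
orientation: [0.761, 3.048, -0.0]
contact_force: [-2.9, -0.4, 7.6]
clock: 19.12
tcp_pos: [0.568, 0.0345, 0.142]
orientation: [0.972, 2.985, 0.001]
contact_force: [-0.8, -0.5, 6.9]
clock: 19.5
tcp_pos: [0.5683, 0.0346, 0.1422]
orientation: [1.178, 2.91, 0.002]
contact_force: [0.3, 0.9, 7.5]
[-0.1037  0.1698 -0.1162] 135.93042461870067
```

Turning freely. Continuing in steps while watching the twist moment.

```bash
(python3 -m jog '[{"fingers":0.0,"x":0,"y":0,"z":0.0006,"rx":0,"ry":0,"rz":5},{"fingers":0.0,"x":0,"y":0,"z":0,"rx":0,"ry":0,"rz":5},{"fingers":0.0,"x":0,"y":0,"z":0,"rx":0,"ry":0,"rz":5},{"fingers":0.0,"x":0,"y":0,"z":0,"rx":0,"ry":0,"rz":5},{"fingers":0.0,"x":0,"y":0,"z":0,"rx":0,"ry":0,"rz":0}]'; python3 -m jog '[{"fingers":0.0,"x":0,"y":0,"z":0,"rx":0,"ry":0,"rz":5},{"fingers":0.0,"x":0,"y":0,"z":0,"rx":0,"ry":0,"rz":5},{"fingers":0.0,"x":0,"y":0,"z":0,"rx":0,"ry":0,"rz":5},{"fingers":0.0,"x":0,"y":0,"z":0,"rx":0,"ry":0,"rz":5},{"fingers":0.0,"x":0,"y":0,"z":0,"rx":0,"ry":0,"rz":0}]') | grep -v grip; python3 -c "
from h import *
print(r.get_obs()['moment'],yaw())"
```

```text
clock: 20.12
tcp_pos: [0.5687, 0.0344, 0.1418]
orientation: [1.665, 2.66, 0.003]
contact_force: [1.3, -0.8, 7.3]
clock: 20.75
tcp_pos: [0.5687, 0.0343, 0.1417]
orientation: [2.102, 2.331, 0.004]
contact_force: [0.8, -0.0, 7.1]
[-0.2072  0.0714 -0.0048] 95.90835570076305
```

```bash
(python3 -m jog '[{"fingers":0.0,"x":0,"y":0,"z":0,"rx":0,"ry":0,"rz":5},{"fingers":0.0,"x":0,"y":0,"z":0,"rx":0,"ry":0,"rz":5},{"fingers":0.0,"x":0,"y":0,"z":0,"rx":0,"ry":0,"rz":5},{"fingers":0.0,"x":0,"y":0,"z":0,"rx":0,"ry":0,"rz":3},{"fingers":0.0,"x":0,"y":0,"z":0,"rx":0,"ry":0,"rz":0}]';python3 -c "
from h import *
print(r.get_obs()['moment'],yaw())"; python3 -m jog '[{"fingers":0.0,"x":0,"y":0,"z":0,"rx":0,"ry":0,"rz":2},{"fingers":0.0,"x":0,"y":0,"z":0,"rx":0,"ry":0,"rz":0}]';python3 -c "
from h import *
print(r.get_obs()['moment'],yaw())";python3 -m jog '[{"fingers":0.0,"x":0,"y":0,"z":0,"rx":0,"ry":0,"rz":2},{"fingers":0.0,"x":0,"y":0,"z":0,"rx":0,"ry":0,"rz":0}]') | grep -v grip; python3 -c "
from h import *
print(r.get_obs()['moment'],yaw())"
```

```text
clock: 21.38
tcp_pos: [0.5686, 0.0342, 0.1417]
orientation: [2.441, 1.974, 0.004]
contact_force: [-0.5, -0.4, 8.6]
[-0.1962  0.1141 -0.0479] 77.93677639751441
clock: 21.62
tcp_pos: [0.5687, 0.0342, 0.1417]
orientation: [2.475, 1.932, 0.005]
contact_force: [-0.0, -0.6, 7.9]
[-0.1941  0.128  -0.0143] 75.94889047347836
clock: 21.88
tcp_pos: [0.5686, 0.0343, 0.1417]
orientation: [2.508, 1.888, 0.005]
contact_force: [0.3, -0.4, 6.7]
[-0.1974  0.1005 -0.0293] 73.95200299963194
```

```bash
(python3 -m jog '[{"fingers":0.0,"x":0,"y":0,"z":0,"rx":0,"ry":0,"rz":1.5},{"fingers":0.0,"x":0,"y":0,"z":0,"rx":0,"ry":0,"rz":0}]';python3 -c "
from h import *
print(r.get_obs()['moment'],yaw())"; python3 -m jog '[{"fingers":0.0,"x":0,"y":0,"z":0,"rx":0,"ry":0,"rz":1.5},{"fingers":0.0,"x":0,"y":0,"z":0,"rx":0,"ry":0,"rz":0}]') | grep -v grip; python3 -c "
from h import *
print(r.get_obs()['moment'],yaw())"
```

```text
clock: 22.12
tcp_pos: [0.5686, 0.0342, 0.1417]
orientation: [2.533, 1.856, 0.005]
contact_force: [0.5, -1.1, 7.9]
[-0.1981  0.0963 -0.0189] 72.45720554216204
clock: 22.38
tcp_pos: [0.5686, 0.0343, 0.1417]
orientation: [2.556, 1.823, 0.004]
contact_force: [-0.7, -1.0, 7.5]
[-0.2497  0.1204  0.3736] 71.01543404052474
```

The twist moment rose at about 80° of turn, so that's the stop. Letting it rise into the pockets.

```bash
(python3 -m jog '[{"fingers":0.0,"x":0,"y":0,"z":-0.001,"rx":0,"ry":0,"rz":0},{"fingers":0.0,"x":0,"y":0,"z":-0.001,"rx":0,"ry":0,"rz":0},{"fingers":0.0,"x":0,"y":0,"z":0,"rx":0,"ry":0,"rz":0}]'; python3 -m jog '[{"fingers":0.0,"x":0,"y":0,"z":-0.001,"rx":0,"ry":0,"rz":0},{"fingers":0.0,"x":0,"y":0,"z":0,"rx":0,"ry":0,"rz":0}]'; python3 -m jog '[{"fingers":0.0,"x":0,"y":0,"z":-0.001,"rx":0,"ry":0,"rz":0},{"fingers":0.0,"x":0,"y":0,"z":0,"rx":0,"ry":0,"rz":0}]') | grep -v grip; python3 -c "
from h import *
print(r.get_obs()['moment'],yaw())"
```

```text
clock: 22.75
tcp_pos: [0.5684, 0.0342, 0.143]
orientation: [2.557, 1.823, 0.004]
contact_force: [6.5, -0.8, 0.7]
clock: 23.0
tcp_pos: [0.5684, 0.0342, 0.1439]
orientation: [2.557, 1.823, 0.004]
contact_force: [5.5, 0.2, -0.1]
clock: 23.25
tcp_pos: [0.5683, 0.0342, 0.1448]
orientation: [2.557, 1.823, 0.004]
contact_force: [6.3, -0.4, -0.3]
[-0.09   -1.2739  0.3228] 70.98238731003414
```

```bash
(python3 -m jog '[{"fingers":0.0,"x":0,"y":0,"z":0,"rx":0,"ry":0,"rz":-0.8},{"fingers":0.0,"x":0,"y":0,"z":0,"rx":0,"ry":0,"rz":0}]';python3 -c "
from h import *
print(r.get_obs()['moment'],yaw())"; python3 -m jog '[{"fingers":0.0,"x":0,"y":0,"z":-0.0008,"rx":0,"ry":0,"rz":0},{"fingers":0.0,"x":0,"y":0,"z":0,"rx":0,"ry":0,"rz":0}]') | grep -v grip; python3 -c "
from h import *
print(r.get_obs()['moment'],yaw())
p,W=cloud('wrist'); z=W[...,2]; near=np.hypot(W[...,0]-.567,W[...,1]-.034)<.041
f=W[near&(z>.128)&(z<.150)]; A=np.c_[f[:,:2]-[.567,.034],np.ones(len(f))]; s=np.linalg.lstsq(A,f[:,2],rcond=None)[0]; print('flange',len(f),np.median(f[:,2]),s)"
```

```text
clock: 23.5
tcp_pos: [0.5682, 0.0342, 0.1451]
orientation: [2.545, 1.84, 0.004]
contact_force: [4.9, -0.0, 1.5]
[-0.1164 -1.3063  0.081 ] 71.7418239343449
clock: 23.75
tcp_pos: [0.5682, 0.0343, 0.1455]
orientation: [2.545, 1.84, 0.004]
contact_force: [6.9, 0.5, -0.1]
[ 0.0107 -1.5677  0.1185] 71.73976120162675
flange 7213 0.14237561501102547 [0.0039 0.0018 0.1424]
```

Correcting for the camera's +0.9 mm bias, the flange sits at 141.5 mm. That puts the underside at 113.5 mm, locked height, and the lid is level. Releasing.

```bash
python3 -m jog '[{"fingers":0.02,"x":0,"y":0,"z":0,"rx":0,"ry":0,"rz":0},{"fingers":0.05,"x":0,"y":0,"z":0,"rx":0,"ry":0,"rz":0},{"fingers":0.05,"x":0,"y":0,"z":0,"rx":0,"ry":0,"rz":0},{"fingers":0.05,"x":0,"y":0,"z":0,"rx":0,"ry":0,"rz":0},{"fingers":0.05,"x":0,"y":0,"z":-0.02,"rx":0,"ry":0,"rz":0},{"fingers":0.05,"x":0,"y":0,"z":-0.05,"rx":0,"ry":0,"rz":0},{"fingers":0.05,"x":0,"y":0,"z":-0.03,"rx":0,"ry":0,"rz":0},{"fingers":0.05,"x":0,"y":0,"z":0,"rx":0,"ry":0,"rz":0}]'
python3 - <<'E'
from h import *
p,W=cloud('wrist'); z=W[...,2]; near=np.hypot(W[...,0]-.567,W[...,1]-.034)<.041
f=W[near&(z>.128)&(z<.152)]; A=np.c_[f[:,:2]-[.567,.034],np.ones(len(f))]; s=np.linalg.lstsq(A,f[:,2],rcond=None)[0]; print('flange',len(f),np.median(f[:,2]),s)
near=np.hypot(W[...,0]-.567,W[...,1]-.034)<.06; f=W[near&(z>.136)&(z<.152)]
print(cv2.minEnclosingCircle((f[:,:2]*1000).astype(np.float32)))
b=W[near&(z>.168)&(z<.182)]; print("bar",cv2.minAreaRect((b[:,:2]*1000).astype(np.float32)),np.median(b[:,2]),tool()[:3,3])
b=W[near&(z>.123)&(z<.135)]; print("ring",len(b))
cv2.imwrite("pics/end.png",p[:,:,::-1])
E
```

```text
clock: 24.8
tcp_pos: [0.5688, 0.0348, 0.2495]
orientation: [2.542, 1.839, 0.009]
contact_force: [1.1, 0.8, -0.9]
grip_width: 0.0499
gripper_force: 0.0
flange 4339 0.14250115968117766 [-0.0002  0.0008  0.1426]
((566.8251953125, 34.23550796508789), 42.358585357666016)
bar ((566.6981201171875, 34.53097915649414), (59.66335678100586, 11.65561580657959), 72.01718139648438) 0.17525315430980998 [0.5677 0.0343 0.2475]
ring 132
```

View pics/end.png

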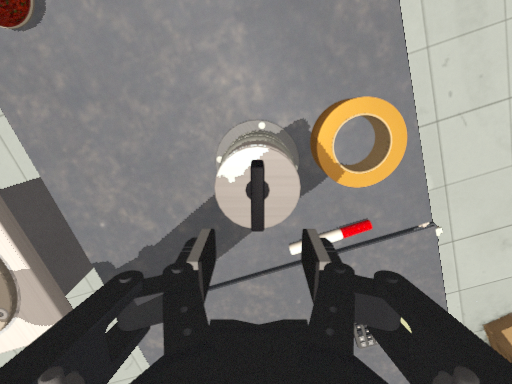

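The lid sits level and centred on the canister at (257,187), with the robot clear of it. The underside is at about 113.6 mm, which is inside the locked band. Handing in.

```bash
python3 -c "
from bench import r
print(r.hand_in())"
```

```text
the job is handed in; nothing more can be done
None
```

The lid is on the canister, turned about 80° clockwise to the stop and sprung up into its locked position (underside measured at about 113.6 mm, level and centred); the job was handed in with the robot clear at about 25 s, but hand-in returned no verdict.

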